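Stack the nested parts bins on their ledges

ROBOT

A 6-joint arm with a two-finger parallel gripper is mounted at the origin on a cart in front of the work surface, level with it; the furniture and walls round the work are solid. World frame = base frame: x ahead of the robot, y to its left, z up, the work surface at z = 0. Lengths are in m, angles in rad, forces in N, time in s.
With the tool pointing down it reaches from about 0.375 to 0.9 m from the base axis. Payload 3.1 kg.
Tool frame: the origin (TCP) lies at the very end of the fingers, on their centre line; the grasp point (between the pads) lies 19 mm behind it (manip.pinch_z is the distance from the TCP to the grasp point, in m); z points along the fingers, y is the line along which they close (so a half turn about z gives the same grasp; the last joint's range is limited). The gripper opens to 85 mm and grips with 20 to 120 N. Pads are 22 mm wide; open, the fingers measure 114 mm over their backs; the gripper's body (76 mm by 85 mm) begins 54 mm behind the grasp point. The pads swing forward as they close: fully open they stand 13 mm farther back than shut.
Start: joints at [0.956, 0.527, 1.433, -0, 1.181, -0.178], TCP at [0.264, 0.566, 0.199] pointing down, gripper open.
Joint ranges: [-3.08, 3.08], [-0.75, 2.2], [0.22, 2.44], [-1.43, 4.57], [0, 2.65], [-2.85, 2.85]. Speed limits (rad/s): [2.79, 2.79, 3.14, 3.14, 3.14, 3.14].

INTERFACE

Orientations are given as a unit quaternion [x, y, z, w].
In Python, from station import manip gives the robot as it stands.
- The arm moves only by the tool servo_tool, never from a script. Its argument "commands" is one flat list of numbers, 7 for each row, row after row: the shift along the tool's x, y, z each as a share of 500 mm, from -1 to 1, then the turn, a rotation vector about the tool's x, y, z each as a share of 360 degrees, from -1 to 1, then the opening, from -1 (shut) to 1 (fully open). In form: [dx, dy, dz, rx, ry, rz, claw, dx, dy, dz, rx, ry, rz, claw, ...]. A call has 1 to 12 rows; each row shifts and turns the commanded pose from where the row before left it, along the tool's axes as they then stand; what a row does not reach is not made up. A row lasts 1/12 s, in which the tool goes at most 41.7 mm and 7.16 degrees, less where a joint would pass 70% of its speed; a pose out of reach is approached as far as the arm can. A call with a number of a shift or a turn outside -1 to 1 is refused whole. A call with a gripper value outside its range is refused whole. The fingers move at their own pace and stop on an object; "force" is the grip in N (left out, the last holds). Time passes only in rows, so rows that do not move let the fingers close. It gives the time, the measured TCP pose, the force, the opening and the grip force at its end, in the units of the state.
- manip.sense(): the state, without advancing time (a new reading comes with each control period).
- manip.snapshot(name): name is "scene" or "top" or "wrist"; returns a dict with "img" (384x512x3 uint8, red, green, blue), "mtx" (3x3 intrinsics, pixels), "world_to_cam" (4x4, takes a point from world to camera coordinates). Camera axes: x right, y up, looking along -z (the intrinsics and any distortion apply to the point x, -y, -z); pixel columns grow to the right and rows downward; lengths in m; the calibration is good to about 2 mm. The wrist camera is an equidistant fisheye: a pixel r from the principal point sees the ray r / f radians off the axis. A picture is of the moment at which its call begins. There is no depth.
- manip.sign_off(): hands the job in; it is judged then, once.
Trained networks look in a picture, given as the dict that the camera call returned (one of the last four; its "shot" number tells which), for a name from the list of things; names that differ only in an ending like _2 or _b are one class to them, and where a whole thing is asked for, a point or a joint stands for the part that bears it (a point fixed in the world has none). Each returns a list of dicts, best first, with "conf" (0 to 1); they miss things now and then, are a little off and sometimes report something else, mostly with a low value. They report only what shows in the picture. A call takes as long as a camera call. They do not tell look-alikes from the thing itself.
- manip.look_for(picture, query): "box" ([left, top, width, height] in pixels, round what is visible of it).
- manip.silhouettes(picture, query): "pixels" (384x512 bool, what is visible of it) and "box" ([left, top, width, height] in pixels, round what is visible of it).
The state is a dict: "t": time; "q": joint angles; "qd": joint speeds; "tau": joint torques, N m; "tcp_pos": TCP position; "tool_rot": TCP orientation; "force": force on the tool from outside, world axes, zero at the start; "ft_torque": the same for the moment, N m; "finger_gap": opening from 0.0 (shut) to 1.0 (fully open); "gripper_force": force on a finger pad.
Only numpy, scipy, OpenCV 4.12 (cv2) and the standard library are available. Lean on these libraries where they do the work, as an engineer would, in place of code of your own. Each camera call takes 0.05 s, during which the arm holds its last target. There are 200 camera calls.

TASK

Two stack-nest parts bins stand nested one in the other on the sloping rack. Lift the top bin out, turn it half round about its own upright axis and set it back on the lower bin so that it rests squarely on the lower bin's four ledges instead of nesting, and have the stainless pipe elbow from the table lying inside that top bin at the end. Leave the lower bin seated on the rack and do not disturb the tape measure and the paste tin.

Things in the scene. Friction and masses are not known exactly. Their poses are not given: they have to be found in the camera images.
- rack: Fixed dark steel rack; deck 198 mm up the slope, 155 mm across, sloping 27 degrees, low edge towards the robot. Origin: centre of the deck's upper face, 80 mm above the table; x up the slope, y across to the left, z square to the deck. A 15 mm lip at the low edge and 12 mm side strips keep the lower bin in place.
- lower_bin: Grey plastic stack-nest bin on the rack, leaning with it. Base 168 x 120 mm (x, y), 70 mm high, 199 x 151 mm over the rim; walls 2.5 mm, leaning out 8 degrees; rim 8 mm thick, 12 mm high. Origin: centre of its underside; x along its length (up the slope), z out of its mouth. On its floor lies a 14 mm high tube clamp.
- lower_bin_ledges (a point): Middle between the lower bin's four ledges, at their height, 58 mm above its underside: the top bin's origin belongs here when stacked. The ledges are the flat tops of 20 mm wide ribs inside the long walls, at x = -18 and +50 mm in the bin, reaching in to 50 mm from its centre line. A bin turned half round lands on them, with about 5 mm of play all round.
- top_bin: The same bin, 0.2 to 0.4 kg, with a 33 mm high divider across its middle (x = 0) and a lifting post. Origin and axes as the lower bin's. At the start it is nested: facing the same way, channels in its outside pass over the ribs, and its underside stands 30 mm above the lower one's. Floor 3 mm; each compartment is 80 mm long (x), 115 mm wide, 83 mm between the ribs; 30 mm high stops in the corners.
- top_bin_grip (a point): Point to grip on the top bin's lifting post: an eight-sided upright post in the middle of the bin, 22 mm across flats, its top 72 mm above the bin's underside, this point on its axis at 58 mm. Opposite flats face along the bin's x, its y and the two diagonals between, so it can be gripped at any multiple of 45 degrees.
- top_bin_label (a point): The steel label holder on the outside of the top bin's +x end, 92 mm from its middle, 50 mm above its underside: tells the two ends apart.
- lower_bin_label (a point): The same label holder on the lower bin's +x end. At the start both label holders are at the same (upper) end; stacked, they are at opposite ends.
- pipe_elbow: Stainless 90 degree pipe elbow lying flat on the table, 62 x 62 x 34 mm, tube diameter 34 mm, 0.14 kg. Origin: underneath the middle of the bend, 17 mm below the tube's centre line; its open ends face -y (at x = -14 mm) and +x (at y = +14 mm). At the origin the tube runs along (1, 1, 0), so grip it across (-1, 1, 0), 34 mm wide.
- tape_measure: Yellow tape measure, 72 x 79 x 36 mm, origin under its middle: a bystander on the table.
- paste_tin: Green round tin with a white lid, 69 mm diameter, 46 mm high, origin under its middle: a bystander on the table.
Things that resemble listed ones, but are neither listed nor needed, are in the scene too. What is shaped like the pipe_elbow but pink or purple is not meant.

How it is judged:
At the end, for the whole second after the job is handed in: The top bin, turned half round, rests on the ledges (underside 54 to 62 mm above the lower bin's, origins within 62.5 mm, axes within 0.05 rad). The elbow lies in it, below the rim. The lower bin sits on the rack, within 12 mm and 0.04 rad of mid-deck. All is at rest (z of top_bin in the frame of lower_bin between 0.054 and 0.062 m and distance between top_bin and lower_bin below 0.0625 m and x of top_bin_label in the frame of lower_bin below -0.075 m and angle between the z axis of top_bin and the z axis of lower_bin, either way round below 0.05 rad and x of pipe_elbow in the frame of top_bin between -0.085 and 0.085 m and y of pipe_elbow in the frame of top_bin between -0.065 and 0.065 m and z of pipe_elbow in the frame of top_bin between -0.002 and 0.05 m and distance between lower_bin and rack below 0.012 m and angle between the z axis of lower_bin and the z axis of rack, either way round below 0.04 rad and linear speed of each of top_bin, pipe_elbow below 0.02 m/s); the robot touches nothing.
It fails at once if the tape measure or the paste tin is moved more than 30 mm (distance of any of tape_measure, paste_tin from where it was at the start of the episode above 0.03 m).
It fails at once if the lower bin comes more than 40 mm off its place on the rack (distance between lower_bin and rack above 0.04 m).
It also fails if it takes over 54 s, if anything falls off the work surface, if the arm or the gripper's body presses on something with over 40 N, if the wrist force passes 120 N, or if a joint passes its speed limit or range.

## Working session

There is one attempt and no reset: what is moved stays moved. The work goes in short steps, Python scripts to look and compute and a tool call to move; the robot and the scene stay as the last step left them, time stands still between calls to the robot, and variables do not carry over. Pictures are saved under pics/ and viewed, at most 10 in all, crops included, and the job is handed in when it is done.

Besides the shell and the picture viewer there is one more tool, called as name(argument=value, ...) on one line, values as JSON. servo_tool: Moves the arm, as the interface text tells. Its arguments: {"type":"object","properties":{"commands":{"type":"array"},"force":{"type":"number"}},"required":["commands"]}

```bash
ls; mkdir -p pics; cat > h.py <<'E'
import numpy as np, cv2
from scipy.spatial.transform import Rotation as R
from station import manip
E
python3 - <<'E'
from h import *
s=manip.sense(); print({k:np.round(v,3) for k,v in s.items()})
a=manip.snapshot("scene"); b=manip.snapshot("top")
for p,n in((a,"scene"),(b,"top")):
    print(n,p["mtx"].round(1).tolist(),p["world_to_cam"].round(3).tolist())
    for q in["rack","lower_bin","top_bin","top_bin_grip","top_bin_label","pipe_elbow","tape_measure","paste_tin"]:
        print(q,[(np.round(d["box"]).tolist(),round(d["conf"],2)) for d in manip.look_for(p,q)][:4])
im=np.vstack([cv2.resize(a["img"],(400,300)),cv2.resize(b["img"],(400,300))])
cv2.imwrite("pics/a.png",cv2.resize(a["img"],(800,600))[:,:,::-1]);cv2.imwrite("pics/b.png",cv2.resize(b["img"],(800,600))[:,:,::-1])
E
```

```text
pics
{'t': np.float64(0.0), 'q': array([ 0.955,  0.528,  1.434,  0.   ,  1.181, -0.178]), 'qd': array([-0.002,  0.   , -0.002, -0.001, -0.   ,  0.002]), 'tau': array([-1.0000e-03, -4.4235e+01, -1.7802e+01, -0.0000e+00,  9.0000e-03,
        0.0000e+00]), 'tcp_pos': array([0.264, 0.566, 0.198]), 'tool_rot': array([ 0.217,  0.976, -0.001, -0.   ]), 'force': array([-0.458,  0.571, -0.266]), 'ft_torque': array([-0.018,  0.002,  0.001]), 'gripper_force': np.float64(0.0), 'finger_gap': np.float64(1.001)}
scene [[488.4, 0.0, 254.4], [0.0, 488.4, 191.7], [0.0, 0.0, 1.0]] [[0.805, -0.592, 0.024, -0.464], [0.305, 0.449, 0.84, -0.258], [-0.508, -0.669, 0.543, -1.218], [0.0, 0.0, 0.0, 1.0]]
rack [([221.0, 170.0, 72.0, 58.0], 0.93)]
lower_bin [([215.0, 159.0, 71.0, 51.0], 0.72)]
top_bin [([211.0, 134.0, 72.0, 68.0], 0.57)]
top_bin_grip [([208.0, 134.0, 75.0, 68.0], 0.66)]
top_bin_label [([210.0, 137.0, 78.0, 61.0], 0.82), ([229.0, 159.0, 56.0, 54.0], 0.17)]
pipe_elbow [([240.0, 290.0, 20.0, 27.0], 0.97), ([298.0, 243.0, 33.0, 13.0], 0.8), ([275.0, 220.0, 16.0, 23.0], 0.59)]
tape_measure [([234.0, 
[... 218 characters left out ...]
.995, -0.99], [0.0, 0.0, 0.0, 1.0]]
rack [([173.0, 137.0, 64.0, 76.0], 0.84), ([172.0, 142.0, 59.0, 5.0], 0.24), ([277.0, 222.0, 31.0, 28.0], 0.2), ([330.0, 207.0, 24.0, 24.0], 0.18)]
lower_bin [([178.0, 141.0, 55.0, 9.0], 0.73)]
top_bin [([295.0, 164.0, 20.0, 25.0], 0.72), ([170.0, 145.0, 65.0, 78.0], 0.67)]
top_bin_grip [([170.0, 145.0, 64.0, 76.0], 0.67)]
top_bin_label [([170.0, 145.0, 64.0, 78.0], 0.78), ([329.0, 206.0, 23.0, 26.0], 0.39), ([277.0, 223.0, 29.0, 30.0], 0.36)]
pipe_elbow [([328.0, 254.0, 14.0, 31.0], 0.77), ([255.0, 171.0, 26.0, 18.0], 0.72), ([296.0, 164.0, 17.0, 24.0], 0.67)]
tape_measure [([273.0, 221.0, 34.0, 34.0], 0.97)]
paste_tin [([331.0, 209.0, 21.0, 26.0], 0.89)]
```

View pics/a.png

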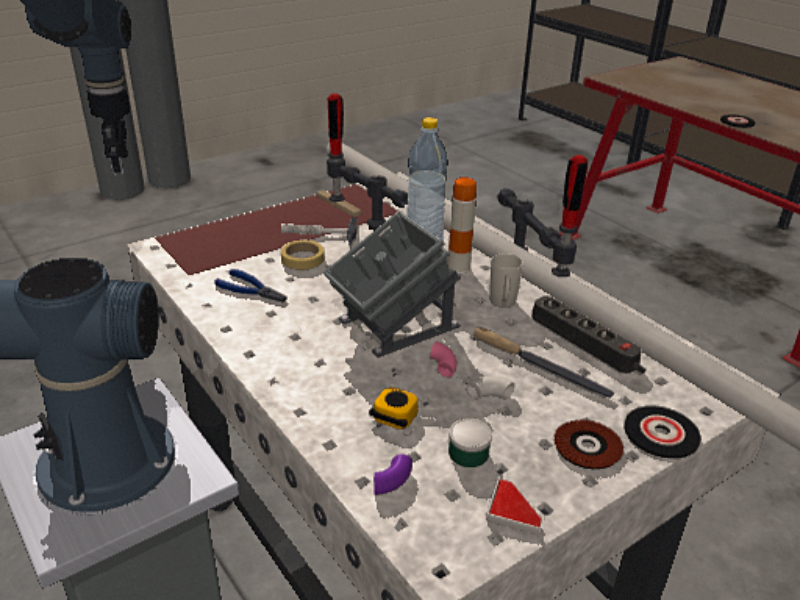

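View pics/b.png

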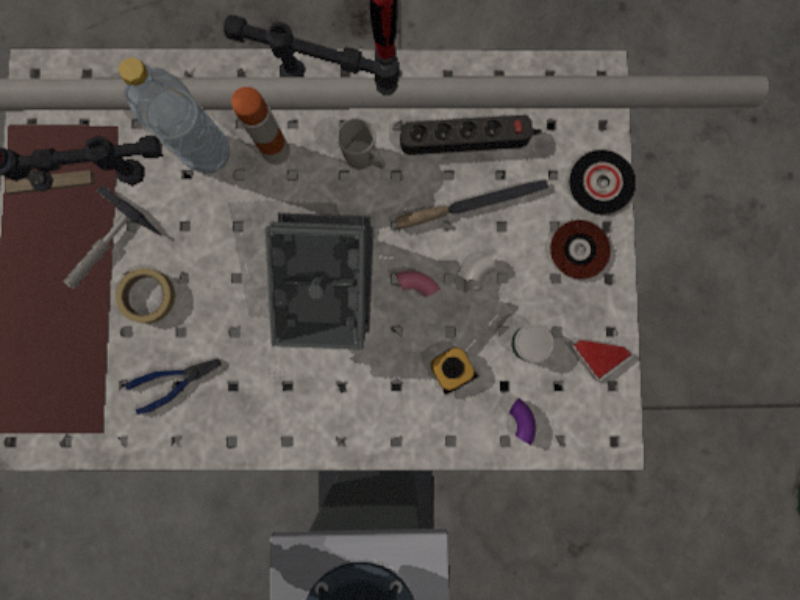

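The scene shows the nested bins at (390,270)/800 px, and in the top view they are at (318,285). Three things could be taken for the elbow: pink at top-view (415,283), grey-white steel at (480,270) and purple at (523,422). I choose the steel one. Next I check it in a crop and triangulate.

```bash
cat >> h.py <<'E'
def ray(p,uv):
    K=p["mtx"];T=p["world_to_cam"];Rm=T[:3,:3];c=-Rm.T@T[:3,3]
    x=(uv[0]-K[0,2])/K[0,0];y=(uv[1]-K[1,2])/K[1,1]
    if p.get("fish"):
        r=np.hypot(x,y);k=np.sin(r)/max(r,1e-9);d=np.array([x*k,-y*k,-np.cos(r)])
    else: d=np.array([x,-y,-1.])
    d=Rm.T@d;return c,d/np.linalg.norm(d)
def tri(rs):
    A=np.zeros((3,3));b=np.zeros(3)
    for c,d in rs:
        P=np.eye(3)-np.outer(d,d);A+=P;b+=P@c
    x=np.linalg.solve(A,b);return x,[round(1e3*np.linalg.norm(np.cross(x-c,d)),1) for c,d in rs]
def onz(r,z): c,d=r;return c+d*(z-c[2])/d[2]
def proj(p,X):
    K=p["mtx"];T=p["world_to_cam"];X=np.atleast_2d(X)@T[:3,:3].T+T[:3,3]
    x,y,z=X[:,0],-X[:,1],-X[:,2]
    if p.get("fish"):
        r=np.hypot(x,y);k=np.arctan2(r,z)/np.maximum(r,1e-9);u,v=x*k,y*k
    else:u,v=x/z,y/z
    return np.c_[u*K[0,0]+K[0,2],v*K[1,1]+K[1,2]]
E
python3 - <<'E'
from h import *
a=manip.snapshot("scene"); b=manip.snapshot("top")
m={}
for p,n in((a,"s"),(b,"t")):
    for q in["pipe_elbow","top_bin","tape_measure","paste_tin"]:
        for d in manip.silhouettes(p,q):
            ys,xs=np.nonzero(d["pixels"]); 
            if len(xs): print(n,q,round(d["conf"],2),xs.mean().round(1),ys.mean().round(1),len(xs),d["box"], onz(ray(p,(xs.mean(),ys.mean())),.017).round(3))
c1=cv2.resize(b["img"][130:235,160:360],None,fx=4,fy=4,interpolation=cv2.INTER_CUBIC)[:290]
c1=cv2.resize(b["img"][133:228,165:340],(800,434),interpolation=cv2.INTER_CUBIC)
cv2.imwrite("pics/c.png",c1[:,:,::-1])
E
```

```text
s pipe_elbow 0.9 313.8 247.2 351 [295.7, 242.1, 34.0, 15.3] [ 0.618 -0.224  0.017]
s pipe_elbow 0.86 250.9 303.5 391 [239.9, 291.6, 21.2, 22.3] [ 0.346 -0.297  0.017]
s pipe_elbow 0.78 283.9 229.6 249 [276.4, 218.3, 15.1, 24.2] [ 0.6   -0.113  0.017]
s pipe_elbow 0.53 245.7 166.9 2611 [208.3, 137.2, 73.0, 63.4] [0.721 0.25  0.017]
s top_bin 0.65 245.9 166.6 2577 [208.7, 132.3, 74.0, 66.7] [0.723 0.252 0.017]
s tape_measure 0.63 252.4 260.8 643 [234.1, 250.2, 32.8, 26.0] [ 0.442 -0.172  0.017]
s tape_measure 0.48 263.4 202.5 1213 [221.1, 171.8, 71.8, 57.0] [0.636 0.034 0.017]
s paste_tin 0.94 300.3 282.8 709 [291.1, 268.9, 23.4, 34.2] [ 0.492 -0.311  0.017]
t pipe_elbow 0.68 306.6 174.4 310 [296.6, 160.5, 19.7, 26.8] [ 0.617 -0.229  0.017]
t pipe_elbow 0.53 335.1 270.1 342 [329.1, 253.6, 17.2, 32.2] [ 0.344 -0.301  0.017]
t pipe_elbow 0.53 202.0 183.4 4657 [168.1, 147.5, 66.2, 76.7] [0.596 0.072 0.017]
t pipe_elbow 0.51 267.3 180.8 261 [254.9, 172.3, 28.1, 18.5] [ 0.6   -0.115  0.017]
t top_bin 0.66 202.0 183.8 4763 [168.5, 145.5, 66.6, 79.6] [0.595 0.072 0.017]
t tape_measure 0.88 290.1 236.7 590 [275.8, 223.1, 32.5, 30.3] [ 0.44  -0.177  0.017]
t paste_tin 0.65 341.1 219.7 521 [326.4, 207.1, 26.7, 26.9] [ 0.485 -0.323  0.017]
```

View pics/c.png

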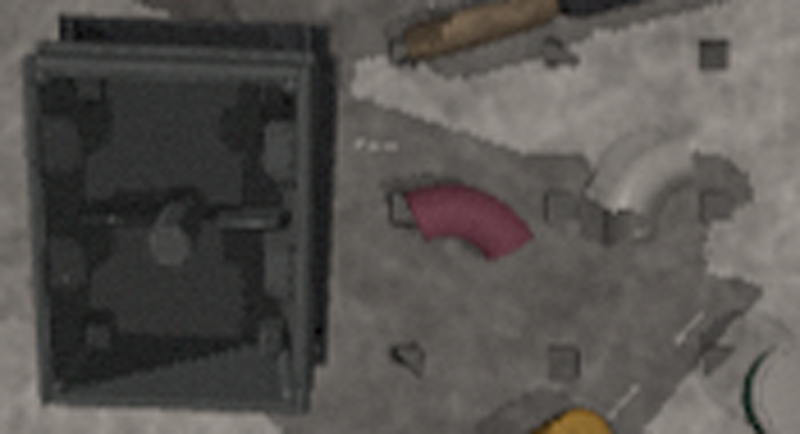

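The crop shows the steel elbow at (650,185), with its openings facing down-image (-x) and right (-y). The bin rim corners are near (25,55), (312,65), (308,410) and (45,403). I fit the bin pose from these corners.

```bash
cat >> h.py <<'E'
def bin_RT(v,tilt=np.radians(27)):  # rack x,y,z,yaw -> R,t
    return (R.from_euler('z',v[3])*R.from_euler('y',-tilt)),np.array(v[:3])
E
python3 - <<'E'
from h import *
from scipy.optimize import least_squares
b=manip.snapshot("top");a=manip.snapshot("scene")
px=np.array([(25,55),(312,65),(308,410),(45,403)])*(175/800,95/434)+(165,133)
C=np.array([(99.5,75.5,100),(99.5,-75.5,100),(-99.5,-75.5,100),(-99.5,75.5,100)])/1e3
def f(v): r,t=bin_RT(v);return (proj(b,r.apply(C)+t)-px).ravel()
for free in(3,4):
    g=(lambda w:f([w[0],w[1],.08,w[2]])) if free==3 else f
    s=least_squares(g,[.65,.08,0] if free==3 else [.65,.08,.08,0]);print(free,s.x.round(4),s.fun.round(1))
    v=s.x if free==4 else [s.x[0],s.x[1],.08,s.x[2]]
    r,t=bin_RT(v);print("grip",(r.apply([0,0,.088])+t).round(3),"posttop px scene",proj(a,r.apply([[0,0,.102],*C])+t).round(0).tolist(),"top",proj(b,r.apply([0,0,.102])+t).round(1))
E
```

```text
3 [ 0.6162  0.0463 -0.05  ] [-0.9 -0.4  0.8 -0.4  1.   0.6 -0.9  0.2]
grip [0.576 0.048 0.158] posttop px scene [[244.0, 164.0], [256.0, 135.0], [285.0, 154.0], [232.0, 198.0], [207.0, 175.0]] top [[202.7 185.9]]
4 [ 0.6183  0.0485  0.0645 -0.0493] [-0.3  0.3  0.2  0.2  0.5 -0.1 -0.4 -0.5]
grip [0.578 0.05  0.143] posttop px scene [[245.0, 168.0], [256.0, 139.0], [285.0, 159.0], [233.0, 202.0], [207.0, 179.0]] top [[202.7 185.9]]
```

```bash
cat >> h.py <<'E'
def plan(p,q,tp,tR,claw,n=None):
    """rows from pose (p, Rotation q) to (tp,tR)"""
    dp=np.array(tp)-p;w=(q.inv()*tR).as_rotvec()
    k=n or int(np.ceil(max(np.linalg.norm(dp)/.037,np.linalg.norm(w)/np.radians(6.9),1)))
    out=[]
    for i in range(k):
        a=q.inv().apply((np.array(tp)-p)/(k-i))/.5;t=(q.inv()*tR).as_rotvec()/(k-i)/(2*np.pi)
        a=a.round(4);t=t.round(4);out.append([*a.tolist(),*t.tolist(),claw])
        p=p+q.apply(a*.5);q=q*R.from_rotvec(t*2*np.pi)
    for i in range(0,k,12):print([float(x) for r in out[i:i+12] for x in r])
    return p,q
def cur(): s=manip.sense();return s["tcp_pos"],R.from_quat(s["tool_rot"])
def toolR(yaw,flip=1,tilt=np.radians(27)):
    B,_=bin_RT([0,0,0,yaw],tilt);m=B.as_matrix()
    return R.from_matrix(np.c_[-flip*m[:,0],flip*m[:,1],-m[:,2]])
E
python3 - <<'E'
from h import *
p,q=cur();V=[.6165,.0468,.08,-.05]
r,t=bin_RT(V);g=r.apply([0,0,.088+.13-.019])+t
print(g);plan(p,q,g,toolR(-.05),0)
E
```

```text
[0.5262688  0.05131532 0.2573103 ]
[-0.0569, -0.0445, -0.0072, -0.0009, -0.0046, -0.0038, 0.0, -0.056, -0.0458, -0.0059, -0.0009, -0.0046, -0.0038, 0.0, -0.0551, -0.0471, -0.0045, -0.0009, -0.0046, -0.0038, 0.0, -0.054, -0.0484, -0.0032, -0.0009, -0.0046, -0.0038, 0.0, -0.0529, -0.0496, -0.0019, -0.0009, -0.0046, -0.0038, 0.0, -0.0518, -0.0509, -0.0007, -0.0009, -0.0046, -0.0038, 0.0, -0.0505, -0.0521, 0.0005, -0.0009, -0.0046, -0.0038, 0.0, -0.0493, -0.0533, 0.0016, -0.0009, -0.0047, -0.0038, 0.0, -0.0479, -0.0545, 0.0027, -0.0009, -0.0046, -0.0038, 0.0, -0.0465, -0.0556, 0.0038, -0.0009, -0.0047, -0.0037, 0.0, -0.0451, -0.0567, 0.0048, -0.0009, -0.0046, -0.0038, 0.0, -0.0435, -0.0578, 0.0058, -0.0009, -0.0047, -0.0037, 0.0]
[-0.042, -0.0588, 0.0067, -0.0009, -0.0046, -0.0038, 0.0, -0.0404, -0.0598, 0.0076, -0.0009, -0.0047, -0.0037, 0.0, -0.0387, -0.0608, 0.0084, -0.0009, -0.0046, -0.0038, 0.0, -0.037, -0.0617, 0.0091, -0.0009, -0.0047, -0.0037, 0.0]
```

servo_tool(commands=[-0.057,-0.045,-0.007,-0.001,-0.0046,-0.0038,0,-0.056,-0.046,-0.006,-0.001,-0.0046,-0.0038,0,-0.055,-0.047,-0.005,-0.001,-0.0046,-0.0038,0,-0.054,-0.048,-0.003,-0.001,-0.0046,-0.0038,0,-0.053,-0.05,-0.002,-0.001,-0.0046,-0.0038,0,-0.052,-0.051,-0.001,-0.001,-0.0046,-0.0038,0,-0.05,-0.052,0,-0.001,-0.0046,-0.0038,0,-0.049,-0.053,0.002,-0.001,-0.0046,-0.0038,0,-0.048,-0.054,0.003,-0.001,-0.0046,-0.0038,0,-0.046,-0.056,0.004,-0.001,-0.0046,-0.0038,0,-0.045,-0.057,0.005,-0.001,-0.0046,-0.0038,0,-0.044,-0.058,0.006,-0.001,-0.0046,-0.0038,0])

```text
t: 2.5
tcp_pos: [0.4612, 0.1783, 0.2422]
tool_rot: [0.072, 0.982, -0.001, 0.177]
force: [0.2, 0.7, -0.8]
finger_gap: 0.501
gripper_force: 0.0
```

servo_tool(commands=[-0.042,-0.059,0.007,-0.001,-0.0046,-0.0038,0,-0.04,-0.06,0.008,-0.001,-0.0046,-0.0038,0,-0.039,-0.061,0.008,-0.001,-0.0046,-0.0038,0,-0.037,-0.062,0.009,-0.001,-0.0046,-0.0038,0,0,0,0,0,0,0,0,0,0,0,0,0,0,0])

```text
t: 3.0
tcp_pos: [0.5271, 0.0482, 0.2553]
tool_rot: [0.026, 0.972, -0.001, 0.233]
force: [-0.9, 0.1, 0.1]
finger_gap: 0.498
gripper_force: 0.0
```

```bash
python3 - <<'E'
from h import *
s=manip.sense();print(s["t"],s["tcp_pos"].round(4),s["q"].round(2),s["finger_gap"])
p,q=cur();print((q.inv()*toolR(-.05)).as_rotvec().round(3))
w=manip.snapshot("wrist");w["fish"]=1
print(w["mtx"].round(1).tolist(),(-w["world_to_cam"][:3,:3].T@w["world_to_cam"][:3,3]).round(3))
im=cv2.resize(w["img"],(800,600),interpolation=cv2.INTER_CUBIC)
V=[.6165,.0468,.08,-.05];r,t=bin_RT(V)
C=np.array([(99.5,75.5,100),(99.5,-75.5,100),(-99.5,-75.5,100),(-99.5,75.5,100),(0,0,102)])/1e3
P=proj(w,r.apply(C)+t);print(P.round(1).tolist())
for u in P*800/512: cv2.circle(im,tuple(int(x) for x in u),3,(255,0,0),1)
cv2.imwrite("pics/d.png",im[:,:,::-1])
E
```

```text
3.0 [0.5271 0.0482 0.2553] [-0.16  0.16  1.97  0.11  0.54 -1.75] 0.4977425484385387
[ 0.008 -0.001 -0.005]
[[297.3, 0.0, 252.1], [0.0, 297.3, 186.9], [0.0, 0.0, 1.0]] [0.384 0.055 0.378]
[[323.5, 268.4], [184.5, 269.8], [171.0, 76.3], [335.4, 75.7], [254.0, 180.8]]
```

View pics/d.png

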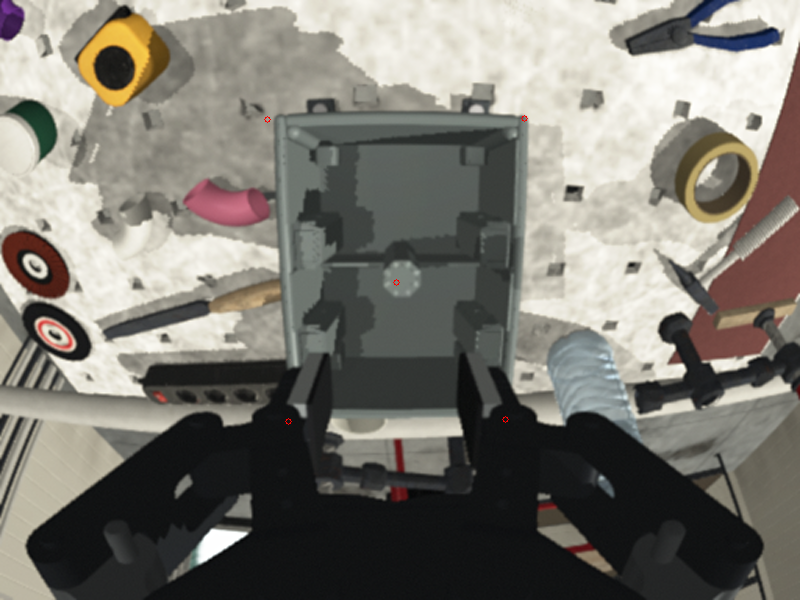

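The wrist view shows the post top at (402,279) and the rim corners at (278,115), (524,115), (516,412) and (291,412). I refit from both views.

```bash
python3 - <<'E'
from h import *
from scipy.optimize import least_squares
b=manip.snapshot("top");w=manip.snapshot("wrist");w["fish"]=1
px=np.array([(25,55),(312,65),(308,410),(45,403)])*(175/800,95/434)+(165,133)
pw=np.array([(516,412),(291,412),(278,115),(525,115),(402,279)])*.64
C=np.array([(99.5,75.5,100),(99.5,-75.5,100),(-99.5,-75.5,100),(-99.5,75.5,100),(0,0,102)])/1e3
def f(v):
    r,t=bin_RT(v[:4],v[4]);X=r.apply(C)+t;return np.r_[(proj(b,X[:4])-px).ravel(),(proj(w,X)-pw).ravel()]
for ft in(0,1):
    g=(lambda u:f([*u,np.radians(27)])) if not ft else f
    s=least_squares(g,[.62,.047,.08,-.05]+[.47]*ft,loss="soft_l1");v=[*s.x,.4712][:5]
    print(s.x.round(4),f(v).reshape(-1,2).round(1).tolist())
    r,t=bin_RT(v[:4],v[4]);print("grip",(r.apply([0,0,.088])+t).round(4))
print("ray post@z", [onz(ray(w,pw[4]),z).round(4) for z in(.165,.1709,.177)])
s=manip.silhouettes(w,"pipe_elbow")
for d in s:
    ys,xs=np.nonzero(d["pixels"]);print(d["conf"],xs.mean(),ys.mean(),len(xs))
E
```

```text
[ 0.6168  0.0521  0.0713 -0.0529] [[-2.4, 0.2], [-1.3, 0.3], [-1.2, 0.5], [-2.5, -0.1], [-6.5, -0.4], [1.0, 0.5], [-1.5, 0.2], [0.3, 1.3], [-0.7, -2.2]]
grip [0.5769 0.0542 0.1497]
[ 0.6182  0.0522  0.0715 -0.0528  0.4881] [[-2.6, 0.5], [-1.5, 0.6], [-1.3, 0.3], [-2.4, -0.3], [-6.0, -0.2], [1.0, 0.8], [-0.8, 0.1], [-0.1, 1.1], [-0.5, -2.7]]
grip [0.577  0.0544 0.1492]
ray post@z [array([0.5709, 0.0551, 0.165 ]), array([0.5657, 0.0552, 0.1709]), array([0.5603, 0.0552, 0.177 ])]
0.76 83.35576923076923 145.3598901098901 728
0.73 5.704318936877076 12.518272425249169 301
0.55 253.44718271631746 161.41555386675353 27633
```

```bash
python3 - <<'E'
from h import *
p,q=cur();n=bin_RT([0,0,0,-.05])[0].apply([0,0,1])
plan(p,q,np.array([.5744,.053,.1575])+n*(.045-.019),toolR(-.05),0,4)
E
```

```text
[0.0004, 0.0013, 0.0414, 0.0004, -0.0001, 0.0001, 0.0, 0.0004, 0.0013, 0.0414, 0.0004, -0.0001, 0.0001, 0.0, 0.0004, 0.0015, 0.0413, 0.0005, -0.0001, 0.0, 0.0, 0.0004, 0.0016, 0.0414, 0.0004, -0.0, 0.0001, 0.0]
```

servo_tool(commands=[0,0.0015,0.041,0.0004,0,0,0,0,0.0015,0.041,0.0004,0,0,0,0,0.0015,0.041,0.0004,0,0,0,0,0.0015,0.041,0.0004,0,0,0,0,0,0,0,0,0,0,0,0,0,0,0,0,0])

```text
t: 3.7
tcp_pos: [0.5629, 0.054, 0.1809]
tool_rot: [0.023, 0.973, -0.005, 0.231]
force: [1.0, 0.1, -0.0]
finger_gap: 0.501
gripper_force: 0.0
```

```bash
python3 - <<'E'
from h import *
s=manip.sense();print(s["t"],s["tcp_pos"].round(4),s["force"])
p,q=cur();w=manip.snapshot("wrist");w["fish"]=1
n=q.as_matrix()[:,2]
im=cv2.resize(w["img"],(800,600),interpolation=cv2.INTER_CUBIC)
P=proj(w,[p+n*d for d in (0,.012,.03)]);print((P/.64).round(0).tolist())
for u in P/.64: cv2.circle(im,tuple(int(x) for x in u),3,(255,0,0),1)
cv2.imwrite("pics/e.png",im[100:500,150:650,::-1])
E
```

```text
3.7 [0.5629 0.054  0.1809] [ 0.95523913  0.13625162 -0.00572195]
[[393.0, 343.0], [393.0, 332.0], [393.0, 318.0]]
```

View pics/e.png

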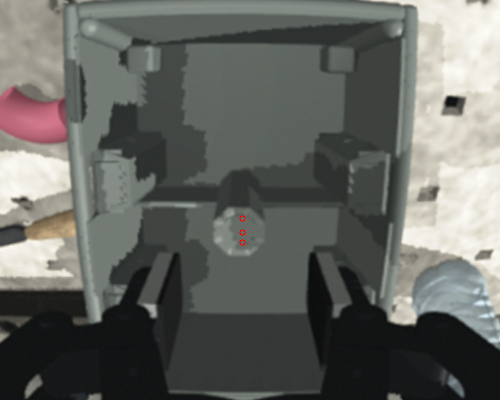

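The post top is at crop (239,231), which is full-frame (389,331). That agrees with the predicted tool axis (393,332) to about 2 mm, so I descend and grip.

servo_tool(commands=[0,-0.002,0.028,0,0,0,0,0,-0.001,0.028,0,0,0,0,0,0,0.028,0,0,0,0,0,0,0,0,0,0,0])

```text
t: 4.08
tcp_pos: [0.5828, 0.0502, 0.1443]
tool_rot: [0.024, 0.972, -0.006, 0.233]
force: [0.2, -0.8, -0.2]
finger_gap: 0.499
gripper_force: 0.0
```

servo_tool(commands=[0,0,0,0,0,0,-1,0,0,0,0,0,0,-1,0,0,0,0,0,0,-1,0,0,0,0,0,0,-1,0,0,0,0,0,0,-1,0,0,0,0,0,0,-1], force=80)

```text
t: 4.58
tcp_pos: [0.5827, 0.0499, 0.145]
tool_rot: [0.024, 0.972, -0.006, 0.233]
force: [0.3, 0.0, -0.3]
finger_gap: 0.003
gripper_force: 0.0
```

The gripper closed on nothing, so I look again.

```bash
python3 - <<'E'
from h import *
p,q=cur();w=manip.snapshot("wrist");a=manip.snapshot("scene")
im=cv2.resize(w["img"],(800,600),interpolation=cv2.INTER_CUBIC)[150:500,200:600]
c=cv2.resize(a["img"][125:213,190:290],(398,350),interpolation=cv2.INTER_CUBIC)
cv2.imwrite("pics/f.png",np.hstack([im,c])[:,:,::-1])
E
```

```text
(no output)
```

View pics/f.png

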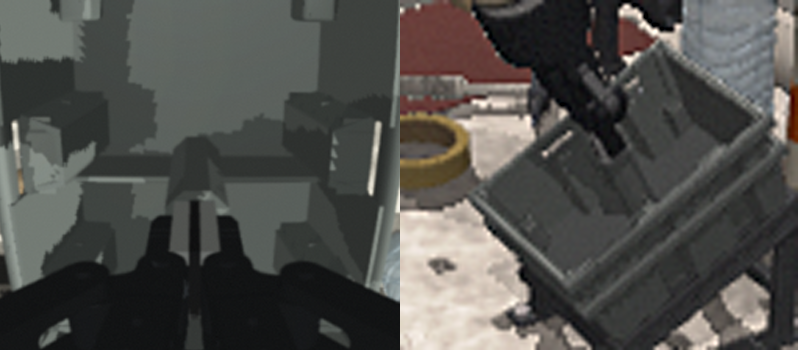

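```bash
python3 - <<'E'
from h import *
w=manip.snapshot("wrist");w["fish"]=1;a=manip.snapshot("scene");b=manip.snapshot("top")
p,q=cur();T=np.eye(4);T[:3,:3]=q.as_matrix();T[:3,3]=p
E=w["world_to_cam"]@T  # tool->cam
def wp(p,q):
    M=np.eye(4);M[:3,:3]=R.from_quat(q).as_matrix();M[:3,3]=p;return dict(mtx=w["mtx"],fish=1,world_to_cam=E@np.linalg.inv(M))
w1=wp([.5271,.0482,.2553],[.026,.972,-.001,.233]);w2=wp([.5629,.054,.1809],[.023,.973,-.005,.231])
r=[ray(w1,(402*.64,279*.64)),ray(w2,(389*.64,331*.64)),ray(b,(201.8,185.5))]
print("w12",tri(r[:2]),"all",tri(r),"w1t",tri([r[0],r[2]]),"w2t",tri(r[1:]))
print("toptcp",p, "tool z",q.as_matrix()[:,2])
x=tri(r)[0];print("in tool",q.inv().apply(x-p))
print("scene px of x",proj(a,x), "TCP",proj(a,p),"wrist TCP",proj(w,p)/.64,"x",proj(w,x)/.64)
E
```

```text
w12 (array([0.57136809, 0.05216547, 0.16693025]), [np.float64(0.2), np.float64(0.2)]) all (array([0.57169641, 0.05188671, 0.16650094]), [np.float64(0.5), np.float64(0.1), np.float64(0.5)]) w1t (array([0.57169505, 0.05185484, 0.16646271]), [np.float64(0.5), np.float64(0.5)]) w2t (array([0.57165425, 0.05165541, 0.16647616]), [np.float64(0.3), np.float64(0.3)])
toptcp [0.58265792 0.04981319 0.1444446 ] tool z [ 0.45244158 -0.02281508 -0.89150215]
in tool [-0.00013954  0.00151878 -0.02467002]
scene px of x [[244.30035484 165.01273598]] TCP [[247.5806324 170.6619843]] wrist TCP [[392.64049262 342.44431257]] x [[396.76501611 369.10573626]]
```

```bash
python3 - <<'E'
from h import *
w=manip.snapshot("wrist");w["fish"]=1
p,q=cur();T=np.eye(4);T[:3,:3]=q.as_matrix();T[:3,3]=p
E=w["world_to_cam"]@T
M=np.eye(4);M[:3,:3]=R.from_quat([.023,.973,-.005,.231]).as_matrix();M[:3,3]=[.5629,.054,.1809]
w2=dict(mtx=w["mtx"],fish=1,world_to_cam=E@np.linalg.inv(M))
x=np.array([.5715,.052,.1667]);r,_=bin_RT([0,0,0,-.05])
X=[x+r.apply(v) for v in([0,0,0],[.011,0,0],[-.011,0,0],[0,.025,-.039],[0,-.025,-.039],[-.0995,.0755,-.002],[-.0995,-.0755,-.002])]
print((proj(w2,X)/.64).round(0).tolist());print((proj(w,X)/.64).round(0).tolist())
cv2.imwrite("pics/g.png",cv2.resize(w["img"][170:270,200:305],(600,571),interpolation=cv2.INTER_CUBIC)[:,:,::-1])
E
```

```text
[[389.0, 331.0], [389.0, 354.0], [389.0, 308.0], [438.0, 305.0], [342.0, 305.0], [566.0, 108.0], [214.0, 108.0]]
[[397.0, 370.0], [397.0, 397.0], [397.0, 341.0], [454.0, 331.0], [339.0, 331.0], [615.0, 94.0], [178.0, 93.0]]
```

View pics/g.png

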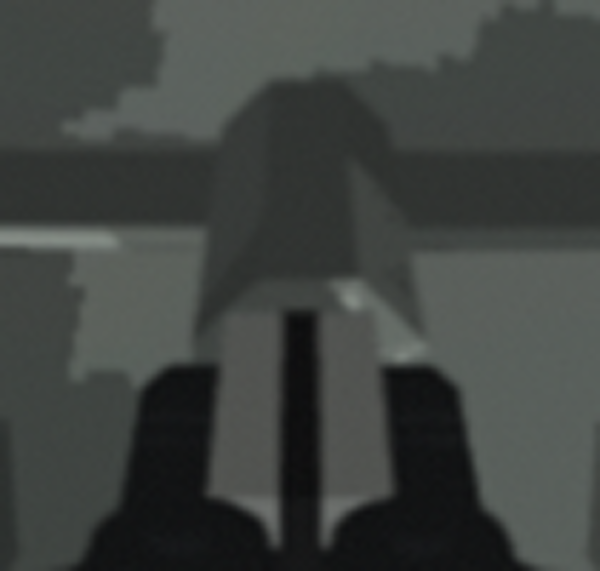

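The bin has not moved: the post's front top edge is at (310,285), as predicted. The shut finger pads lie over the post top with their tips at (300,310), so the real fingertips are about 30 mm behind the reported TCP. I reopen, descend another 30 mm in small steps while watching the force, and grip.

servo_tool(commands=[0,0,-0.01,0,0,0,0,0,0,0,0,0,0,0,0,0,0,0,0,0,0,0,0.002,0,0,0,0,0,0,0,0.02,0,0,0,0,0,0,0.02,0,0,0,0,0,0,0,0,0,0,0])

```text
t: 5.47
tcp_pos: [0.5897, 0.0504, 0.129]
tool_rot: [0.024, 0.972, -0.006, 0.232]
force: [0.4, -0.4, -0.7]
finger_gap: 0.499
gripper_force: 0.0
```

```bash
python3 - <<'E'
from h import *
s=manip.sense();print(s["t"],s["tcp_pos"].round(4),s["force"].round(1),s["finger_gap"])
w=manip.snapshot("wrist");a=manip.snapshot("scene")
im=cv2.resize(w["img"],(800,600),interpolation=cv2.INTER_CUBIC)[200:500,200:600]
c=cv2.resize(a["img"][125:200,190:290],(400,300),interpolation=cv2.INTER_CUBIC)
cv2.imwrite("pics/h.png",np.hstack([im,c])[:,:,::-1])
E
```

```text
5.4667 [0.5897 0.0504 0.129 ] [ 0.4 -0.4 -0.7] 0.4989899794620198
```

View pics/h.png

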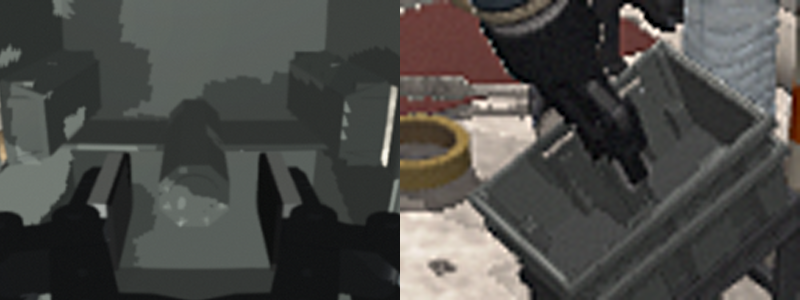

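The post top is at crop (192,197), centred between the pads at (125,155) and (262,155). By scale the tips are only about 9 mm below the post top, so I go 15 mm deeper and close.

servo_tool(commands=[0,0,0.015,0,0,0,0,0,0,0.015,0,0,0,0,0,0,0,0,0,0,0])

```text
t: 5.82
tcp_pos: [0.5965, 0.05, 0.1164]
tool_rot: [0.024, 0.972, -0.006, 0.232]
force: [0.5, 0.2, 0.1]
finger_gap: 0.505
gripper_force: 0.0
```

servo_tool(commands=[0,0,0,0,0,0,-1,0,0,0,0,0,0,-1,0,0,0,0,0,0,-1,0,0,0,0,0,0,-1,0,0,0,0,0,0,-1], force=80)

```text
t: 6.23
tcp_pos: [0.5956, 0.0503, 0.1174]
tool_rot: [0.024, 0.972, -0.006, 0.232]
force: [-1.6, 0.2, -2.0]
finger_gap: 0.238
gripper_force: 78.4
```

servo_tool(commands=[0,0,-0.005,0,0,0,-1,0,0,-0.01,0,0,0,-1,0,0,-0.02,0,0,0,-1,0,0,-0.03,0,0,0,-1,0,0,-0.03,0,0,0,-1,0,0,-0.03,0,0,0,-1,0,0,-0.03,0,0,0,-1,0,0,-0.03,0,0,0,-1,0,0,-0.025,0,0,0,-1,0,0,-0.015,0,0,0,-1,0,0,0,0,0,0,-1])

```text
t: 7.15
tcp_pos: [0.5451, 0.0528, 0.22]
tool_rot: [0.024, 0.972, -0.006, 0.234]
force: [-0.5, -0.3, -3.6]
finger_gap: 0.24
gripper_force: 78.5
```

```bash
python3 - <<'E'
from h import *
s=manip.sense();print(s["t"],s["tcp_pos"].round(4),s["q"].round(2),s["force"].round(1),s["gripper_force"])
w=manip.snapshot("wrist");a=manip.snapshot("scene")
im=cv2.resize(w["img"],(400,300),interpolation=cv2.INTER_CUBIC)
c=cv2.resize(a["img"][105:210,180:320],(400,300),interpolation=cv2.INTER_CUBIC)
cv2.imwrite("pics/i.png",np.hstack([im,c])[:,:,::-1])
E
```

```text
7.15 [0.5451 0.0528 0.22  ] [-0.13  0.25  1.98  0.08  0.44 -1.72] [-0.5 -0.3 -3.6] 78.54720789939165
```

View pics/i.png

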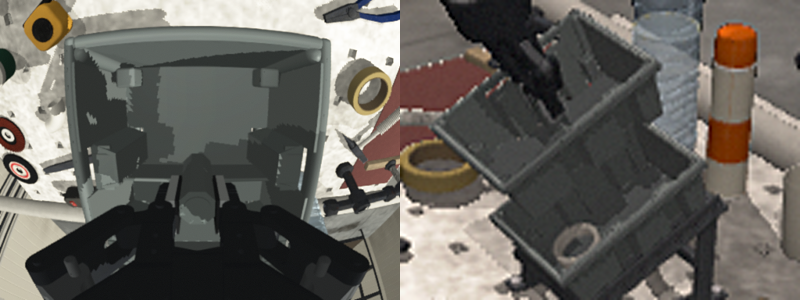

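The bin is lifted clear and level with the lower one. The right half of the picture shows the empty lower bin at (590,230). Now the half turn.

servo_tool(commands=[0,0,0,0,0,0.01,-1,0,0,0,0,0,0.018,-1,0,0,0,0,0,0.019,-1,0,0,0,0,0,0.019,-1,0,0,0,0,0,0.019,-1,0,0,0,0,0,0.019,-1,0,0,0,0,0,0.019,-1,0,0,0,0,0,0.019,-1,0,0,0,0,0,0.019,-1,0,0,0,0,0,0.019,-1,0,0,0,0,0,0.019,-1,0,0,0,0,0,0.019,-1])

```text
t: 8.25
tcp_pos: [0.5451, 0.0527, 0.2168]
tool_rot: [0.636, 0.736, 0.143, 0.183]
force: [0.4, 0.1, -3.5]
finger_gap: 0.241
gripper_force: 78.5
```

servo_tool(commands=[0,0,0,0,0,0.019,-1,0,0,0,0,0,0.019,-1,0,0,0,0,0,0.019,-1,0,0,0,0,0,0.019,-1,0,0,0,0,0,0.019,-1,0,0,0,0,0,0.019,-1,0,0,0,0,0,0.019,-1,0,0,0,0,0,0.019,-1,0,0,0,0,0,0.019,-1,0,0,0,0,0,0.019,-1,0,0,0,0,0,0.019,-1,0,0,0,0,0,0.019,-1])

```text
t: 9.25
tcp_pos: [0.5451, 0.0527, 0.2168]
tool_rot: [0.963, 0.137, 0.228, 0.044]
force: [-0.8, -0.1, -3.7]
finger_gap: 0.242
gripper_force: 78.5
```

servo_tool(commands=[0,0,0,0,0,0.019,-1,0,0,0,0,0,0.019,-1,0,0,0,0,0,0.016,-1,0,0,0,0,0,0,-1,0,0,0,0,0,0,-1])

```text
t: 9.67
tcp_pos: [0.5452, 0.0527, 0.2171]
tool_rot: [0.972, -0.023, 0.232, 0.006]
force: [-0.3, 0.6, -3.8]
finger_gap: 0.238
gripper_force: 78.5
```

```bash
python3 - <<'E'
from h import *
s=manip.sense();print(s["t"],s["tcp_pos"].round(4),s["q"].round(2),s["force"].round(1),s["gripper_force"])
p,q=cur();q0=R.from_quat([.024,.972,-.006,.234])
qg=q0*R.from_euler('z',np.pi);print("to target rot",(q.inv()*qg).as_rotvec().round(4))
g=np.array([.5956,.0503,.1174]);z=q0.as_matrix()[:,2]
print("offset in tool to line point at +28",q.inv().apply(g-z*.028-p).round(4), "to flipped ideal",q.inv().apply(g-toolR(-.05).as_matrix()[:,2]*.028-p).round(4))
print("vs ideal",(q.inv()*toolR(-.05,-1)).as_rotvec().round(4))
w=manip.snapshot("wrist")
for n in("lower_bin","top_bin"):
    for d in manip.look_for(w,n)[:2]:print(n,np.round(d["box"]),d["conf"])
cv2.imwrite("w1.png",w["img"][:,:,::-1])
E
```

```text
9.6667 [0.5452 0.0527 0.2171] [-0.13  0.26  1.98  0.09  0.44  1.42] [-0.3  0.6 -3.8] 78.46505083143711
to target rot [-0.0001  0.004   0.0019]
offset in tool to line point at +28 [-0.0001 -0.0001  0.0838] to flipped ideal [-0.     -0.0001  0.0838]
vs ideal [0.0001 0.0027 0.0026]
top_bin [ 79.  33. 346. 302.] 0.59
```

servo_tool(commands=[0,0,0.02,0,0,0,-1,0,0,0.03,0,0,0,-1,0,0,0.03,0,0,0,-1,0,0,0.02,0,0,0,-1,0,0,0.015,0,0,0,-1,0,0,0.015,0,0,0,-1,0,0,0.01,0,0,0,-1,0,0,0,0,0,0,-1])

```text
t: 10.48
tcp_pos: [0.5772, 0.0511, 0.1546]
tool_rot: [0.972, -0.024, 0.232, 0.006]
force: [0.3, -0.4, -3.7]
finger_gap: 0.236
gripper_force: 78.5
```

servo_tool(commands=[0,0,0.006,0,0,0,-1,0,0,0.006,0,0,0,-1,0,0,0.005,0,0,0,-1,0,0,0.004,0,0,0,-1,0,0,0,0,0,0,-1])

```text
t: 10.9
tcp_pos: [0.5819, 0.0509, 0.1461]
tool_rot: [0.972, -0.024, 0.233, 0.006]
force: [0.4, 0.3, -3.7]
finger_gap: 0.237
gripper_force: 78.5
```

servo_tool(commands=[0,0,0.003,0,0,0,-1,0,0,0.003,0,0,0,-1,0,0,0.002,0,0,0,-1,0,0,0,0,0,0,-1])

```text
t: 11.23
tcp_pos: [0.5833, 0.051, 0.1435]
tool_rot: [0.972, -0.024, 0.233, 0.006]
force: [-4.0, -0.6, 4.5]
finger_gap: 0.237
gripper_force: 79.7
```

servo_tool(commands=[0,0,0.002,0,0,0,-1,0,0,0.002,0,0,0,-1,0,0,0,0,0,0,-1])

```text
t: 11.48
tcp_pos: [0.5834, 0.051, 0.1434]
tool_rot: [0.972, -0.024, 0.234, 0.006]
force: [-14.6, -0.2, 18.4]
finger_gap: 0.24
gripper_force: 82.2
```

Firm contact at the stacking height, so I relieve the load, release and back out.

servo_tool(commands=[0,0,-0.002,0,0,0,-1,0,0,-0.001,0,0,0,-0.3,0,0,0,0,0,0,-0.2,0,0,0,0,0,0,0,0,0,0,0,0,0,0,0,0,-0.03,0,0,0,0,0,0,-0.06,0,0,0,0,0,0,-0.06,0,0,0,0,0,0,-0.05,0,0,0,0,0,0,-0.05,0,0,0,0,0,0,-0.05,0,0,0,0,0,0,0,0,0,0,0])

```text
t: 12.48
tcp_pos: [0.517, 0.0543, 0.2804]
tool_rot: [0.971, -0.024, 0.237, 0.006]
force: [-0.1, 0.1, 0.9]
finger_gap: 0.5
gripper_force: 0.0
```

```bash
python3 - <<'E'
from h import *
s=manip.sense();print(s["t"],s["tcp_pos"].round(4),s["q"].round(2),s["force"].round(1))
w=manip.snapshot("wrist");b=manip.snapshot("top");w["fish"]=1
for p,n in((w,"w"),(b,"t")):
  for k in("top_bin","pipe_elbow"):
    for d in manip.silhouettes(p,k)[:4]:
        ys,xs=np.nonzero(d["pixels"]);z=.017
        print(n,k,round(d["conf"],2),xs.mean().round(1),ys.mean().round(1),len(xs),np.round(d["box"]),onz(ray(p,(xs.mean(),ys.mean())),z).round(3), p["img"][d["pixels"]].mean(0).round())
# crop: wrist + top, to view later
im=np.vstack([np.hstack([cv2.resize(w["img"],(400,300)),cv2.resize(b["img"][140:230,165:285],(400,300),interpolation=cv2.INTER_CUBIC)])])
cv2.imwrite("pics/j.png",im[:,:,::-1])
E
```

```text
12.4833 [0.517  0.0543 0.2804] [-0.14  0.11  1.96  0.07  0.6   1.44] [-0.1  0.1  0.9]
w top_bin 0.82 251.8 164.6 27743 [169.  76. 166. 194.] [0.623 0.05  0.017] [69. 73. 70.]
w pipe_elbow 0.88 409.9 163.6 762 [397. 142.  29.  42.] [ 0.615 -0.226  0.017] [174. 171. 158.]
w pipe_elbow 0.84 352.1 174.3 867 [331. 161.  47.  31.] [ 0.6   -0.112  0.017] [142.  78.  91.]
w pipe_elbow 0.66 453.0 303.7 490 [444. 287.  21.  35.] [ 0.358 -0.296  0.017] [ 84.  44. 104.]
t pipe_elbow 0.66 266.9 180.6 286 [256. 175.  26.  14.] [ 0.601 -0.114  0.017] [104.  62.  72.]
t pipe_elbow 0.63 335.0 269.8 333 [328. 252.  16.  35.] [ 0.345 -0.3    0.017] [68. 39. 79.]
t pipe_elbow 0.58 305.9 174.8 319 [297. 162.  17.  25.] [ 0.616 -0.227  0.017] [122. 117. 112.]
```

```bash
cat >> h.py <<'E'
def elbow(p,near):
    best=None
    for d in manip.silhouettes(p,"pipe_elbow"):
        ys,xs=np.nonzero(d["pixels"]);P=np.array([onz(ray(p,u),.017)[:2] for u in zip(xs,ys)])
        if len(P) and np.linalg.norm(P.mean(0)-near)<.05:
            c=P.mean(0);e,v=np.linalg.eigh(np.cov((P-c).T));a=v[:,1];b=v[:,0]
            s=np.mean(((P-c)@b)**3);sk=np.mean(((P-c)@b)*((P-c)@a)**2)
            print(d["conf"],"c",c.round(4),"major ang",np.degrees(np.arctan2(a[1],a[0])).round(1),"minor",np.degrees(np.arctan2(b[1],b[0])).round(1),"ends bend to minor sign",np.sign(sk),"ext",(4*np.sqrt(e)).round(3), "range",np.ptp((P-c)@a).round(3),np.ptp((P-c)@b).round(3))
            return c,a,b
E
python3 - <<'E'
from h import *
w=manip.snapshot("wrist");w["fish"]=1;b=manip.snapshot("top")
elbow(w,[.616,-.226]);elbow(b,[.616,-.226])
for h in(.1,.128):
    for dx in (0,):
        r,t=bin_RT([.6165,.0505,.08,-.05]);C=np.array([(x,y,h) for x in(-.0995,.0995) for y in(-.0755,.0755)])
        P=proj(w,r.apply(C)+t);print(h,P.min(0).round(),P.max(0).round())
p,q=cur()
y=np.radians(-135);tR=R.from_matrix(np.c_[[-np.sin(y+np.pi),np.cos(y+np.pi),0],[np.cos(y),np.sin(y),0],[0,0,-1]])
print(np.linalg.det(tR.as_matrix()))
half=(R.from_rotvec((q.inv()*tR).as_rotvec()*.5));m=q*half
P1,Q1=plan(p,q,[.58,-.12,.26],m,.2);print();plan(P1,Q1,[.616,-.226,.12],tR,.2)
E
```

```text
0.66 c [ 0.6154 -0.2265] major ang 138.0 minor -132.0 ends bend to minor sign 1.0 ext [0.041 0.093] range 0.09 0.046
0.56 c [ 0.615  -0.2275] major ang 143.4 minor -126.6 ends bend to minor sign 1.0 ext [0.037 0.083] range 0.079 0.037
0.1 [175.  73.] [328. 255.]
0.128 [167.  70.] [335. 268.]Traceback (most recent call last):
  File "<stdin>", line 9, in <module>
  File "scipy/spatial/transform/_rotation.pyx", line 1143, in scipy.spatial.transform._rotation.Rotation.from_matrix
ValueError: Non-positive determinant (left-handed or null coordinate frame) in rotation matrix 0: [[-0.70710678 -0.70710678  0.        ]
 [ 0.70710678 -0.70710678  0.        ]
 [ 0.          0.         -1.        ]].
```

```bash
cat >> h.py <<'E'
def down(deg):
    y=np.radians(deg);return R.from_matrix(np.c_[[-np.sin(y),np.cos(y),0],[np.cos(y),np.sin(y),0],[0,0,-1]])
E
python3 - <<'E'
from h import *
p,q=cur();tR=down(-131)
m=q*R.from_rotvec((q.inv()*tR).as_rotvec()*.5)
P1,Q1=plan(p,q,[.58,-.12,.26],m,.2);print();plan(P1,Q1,[.617,-.224,.12],tR,.2)
E
```

```text
[0.0194, 0.0569, 0.0154, -0.0021, -0.006, 0.0087, 0.2, 0.023, 0.0556, 0.0153, -0.0021, -0.006, 0.0087, 0.2, 0.0266, 0.054, 0.0151, -0.0021, -0.006, 0.0086, 0.2, 0.0301, 0.0523, 0.0148, -0.002, -0.006, 0.0087, 0.2, 0.0334, 0.0503, 0.0142, -0.002, -0.0059, 0.0086, 0.2, 0.0366, 0.0483, 0.0135, -0.0021, -0.006, 0.0087, 0.2]

[0.0158, 0.0352, 0.06, -0.0025, -0.0072, 0.0104, 0.2, 0.0207, 0.0331, 0.0597, -0.0025, -0.0072, 0.0104, 0.2, 0.0255, 0.0307, 0.0591, -0.0025, -0.0072, 0.0104, 0.2, 0.0301, 0.0279, 0.0583, -0.0024, -0.0071, 0.0104, 0.2, 0.0344, 0.025, 0.0573, -0.0025, -0.0072, 0.0103, 0.2]
```

servo_tool(commands=[0.019,0.057,0.015,-0.002,-0.006,0.0087,0.2,0.023,0.056,0.015,-0.002,-0.006,0.0087,0.2,0.027,0.054,0.015,-0.002,-0.006,0.0086,0.2,0.03,0.052,0.015,-0.002,-0.006,0.0087,0.2,0.033,0.05,0.014,-0.002,-0.006,0.0086,0.2,0.037,0.048,0.014,-0.002,-0.006,0.0087,0.2,0.016,0.035,0.06,-0.0025,-0.0072,0.0104,0.2,0.021,0.033,0.06,-0.0025,-0.0072,0.0104,0.2,0.025,0.031,0.059,-0.0025,-0.0072,0.0104,0.2,0.03,0.028,0.058,-0.0025,-0.0072,0.0104,0.2,0.034,0.025,0.057,-0.0025,-0.0072,0.0104,0.2,0,0,0,0,0,0,0.2])

```text
t: 13.98
tcp_pos: [0.6163, -0.2266, 0.1105]
tool_rot: [0.936, -0.352, -0.006, -0.001]
force: [-0.7, -0.2, -1.7]
finger_gap: 0.603
gripper_force: 0.0
```

```bash
python3 - <<'E'
from h import *
manip.sense()
w=manip.snapshot("wrist");w["fish"]=1;b=manip.snapshot("top")
p,q=cur();print(p.round(4),manip.sense()["q"].round(2),manip.sense()["t"],"z",q.as_matrix()[:,2].round(3))
c,a,bb=elbow(w,[.616,-.226]);
for z in(.0,.017,.034):
  u=proj(w,[c[0],c[1],.017])[0];print(z,onz(ray(w,u),z).round(4))
tR=down(-131);plan(p,q,[.617,-.224,.03],tR,.2)
g=np.median(w["img"].astype(int),2)
im=cv2.resize(w["img"],(800,600),interpolation=cv2.INTER_CUBIC)
for k in(0,.02,.04): 
    for dd in(-.0255,.0255):
        u=proj(w,p+q.apply([0,dd,-k]))[0]/.64;cv2.circle(im,tuple(int(x) for x in u),2,(255,0,0),-1);print(k,dd,u.round())
cv2.imwrite("pics/k.png",im[100:550,100:700,::-1])
E
```

```text
[ 0.6162 -0.2235  0.1171] [-0.52  0.66  1.42  0.    1.07  1.77] 14.0833 z [-0.005  0.005 -1.   ]
0.65 c [ 0.6148 -0.2262] major ang 146.8 minor -123.2 ends bend to minor sign 1.0 ext [0.039 0.087] range 0.088 0.041
0.0 [ 0.6113 -0.2231  0.    ]
0.017 [ 0.6148 -0.2262  0.017 ]
0.034 [ 0.6183 -0.2292  0.034 ]
[0.0011, -0.0, 0.0581, -0.0001, 0.0004, -0.0, 0.2, 0.0009, -0.0001, 0.058, -0.0, 0.0004, -0.0, 0.2, 0.0007, -0.0001, 0.0581, -0.0001, 0.0003, -0.0001, 0.2]
0 -0.0255 [322. 349.]
0 0.0255 [452. 348.]
0.02 -0.0255 [315. 371.]
0.02 0.0255 [458. 371.]
0.04 -0.0255 [305. 399.]
0.04 0.0255 [467. 398.]
```

View pics/k.png

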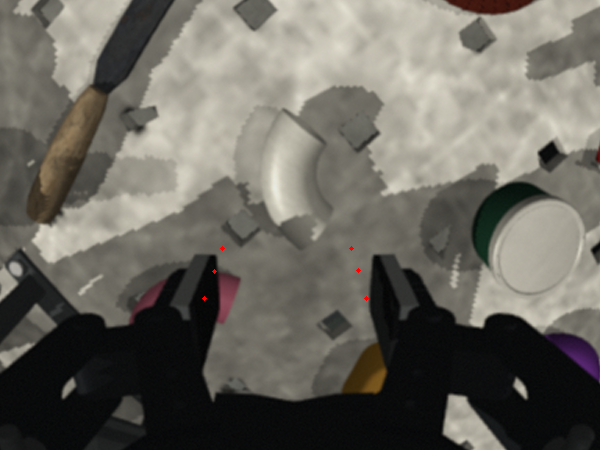

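The elbow is at crop (290,178), with its ends facing right, its bend at left and its chord square to the closing line. The tool axis column is 287, so it is aligned. The pad tips at (215,255) and (373,257) are about 24 mm behind the TCP by scale, so I descend to TCP z of about -0.013.

servo_tool(commands=[0.001,0,0.04,0,0.0004,0,0.2,0.001,0,0.05,0,0.0004,0,0.2,0.001,0,0.05,0,0.0003,0,0.2,0,0,0.04,0,0,0,0.2,0,0,0.03,0,0,0,0.2,0,0,0.02,0,0,0,0.2,0,0,0,0,0,0,0.2])

```text
t: 14.72
tcp_pos: [0.6182, -0.223, 0.0064]
tool_rot: [0.937, -0.349, 0.003, -0.0]
force: [0.4, -0.1, -0.6]
finger_gap: 0.604
gripper_force: 0.0
```

servo_tool(commands=[0,0,0.008,0,0,0,0.2,0,0,0.008,0,0,0,0.2,0,0,0.008,0,0,0,0.2,0,0,0,0,0,0,0.2])

```text
t: 15.05
tcp_pos: [0.619, -0.2244, -0.0057]
tool_rot: [0.937, -0.35, 0.003, 0.0]
force: [0.1, -0.3, 0.3]
finger_gap: 0.599
gripper_force: 0.0
```

servo_tool(commands=[0,0,0.006,0,0,0,0.2,0,0,0.006,0,0,0,0.2,0,0,0,0,0,0,0.2])

```text
t: 15.3
tcp_pos: [0.6186, -0.2243, -0.0125]
tool_rot: [0.937, -0.35, 0.003, 0.0]
force: [-0.0, 0.0, 0.0]
finger_gap: 0.601
gripper_force: 0.0
```

servo_tool(commands=[0,0,0,0,0,0,-1,0,0,0,0,0,0,-1,0,0,0,0,0,0,-1,0,0,0,0,0,0,-1,0,0,0,0,0,0,-1], force=50)

```text
t: 15.72
tcp_pos: [0.6194, -0.2247, -0.0113]
tool_rot: [0.937, -0.35, 0.004, 0.0]
force: [-1.0, -0.1, 5.0]
finger_gap: 0.348
gripper_force: 48.0
```

Gripped (about 32 mm) and ready to lift. I plan the carry into the down-slope compartment.

```bash
python3 - <<'E'
from h import *
p,q=cur();r,_=bin_RT([0,0,0,-.05]);t=np.array([.6178,.0497,.0758])
B=r*R.from_euler('z',-np.pi*3/4);m=B.as_matrix();tR=R.from_matrix(np.c_[np.cross(m[:,0],-m[:,2]),m[:,0],-m[:,2]])
pl=t+r.apply([-.043,0,.063]);hv=pl+r.apply([0,0,.12]);print(pl,hv)
P,Q=plan(p,q,p+[0,0,.24],q,-1);print();plan(P,Q,hv,tR,-1)
E
```

```text
[0.55096894 0.05304434 0.11241182] [0.49655817 0.05576715 0.2193326 ]
[0.0005, -0.0001, -0.0686, 0.0, 0.0, 0.0, -1.0, 0.0005, -0.0002, -0.0686, 0.0, 0.0, 0.0, -1.0, 0.0005, -0.0001, -0.0686, 0.0, 0.0, 0.0, -1.0, 0.0005, -0.0002, -0.0685, 0.0, 0.0, 0.0, -1.0, 0.0005, -0.0001, -0.0686, 0.0, 0.0, 0.0, -1.0, 0.0005, -0.0002, -0.0685, 0.0, 0.0, 0.0, -1.0, 0.0004, -0.0001, -0.0686, 0.0, 0.0, 0.0, -1.0]

[-0.0615, -0.0292, 0.0017, 0.0055, 0.0061, 0.0021, -1.0, -0.0619, -0.0283, 0.0003, 0.0055, 0.0061, 0.0021, -1.0, -0.0623, -0.0275, -0.0011, 0.0055, 0.0061, 0.0021, -1.0, -0.0625, -0.0268, -0.0025, 0.0055, 0.0061, 0.0021, -1.0, -0.0628, -0.0261, -0.004, 0.0055, 0.0061, 0.0021, -1.0, -0.0629, -0.0254, -0.0055, 0.0055, 0.0061, 0.0021, -1.0, -0.063, -0.0248, -0.0071, 0.0055, 0.0062, 0.0021, -1.0, -0.063, -0.0242, -0.0087, 0.0054, 0.0061, 0.0021, -1.0, -0.063, -0.0236, -0.0103, 0.0055, 0.0062, 0.0021, -1.0]
```

servo_tool(commands=[0,0,-0.02,0,0,0,-1,0,0,-0.06,0,0,0,-1,0,0,-0.07,0,0,0,-1,0,0,-0.07,0,0,0,-1,0,0,-0.07,0,0,0,-1,0,0,-0.07,0,0,0,-1,0,0,-0.07,0,0,0,-1,0.004,-0.001,-0.05,0,0,0,-1])

```text
t: 16.38
tcp_pos: [0.6195, -0.2246, 0.2316]
tool_rot: [0.937, -0.35, 0.004, 0.0]
force: [-0.1, -0.5, -1.4]
finger_gap: 0.345
gripper_force: 47.7
```

servo_tool(commands=[-0.0615,-0.029,0.002,0.0055,0.0061,0.0021,-1,-0.062,-0.028,0,0.0055,0.0061,0.0021,-1,-0.062,-0.0275,-0.001,0.0055,0.0061,0.0021,-1,-0.0625,-0.027,-0.0025,0.0055,0.0061,0.0021,-1,-0.063,-0.026,-0.004,0.0055,0.0061,0.0021,-1,-0.063,-0.0255,-0.0055,0.0055,0.0061,0.0021,-1,-0.063,-0.025,-0.007,0.0055,0.0062,0.0021,-1,-0.063,-0.024,-0.009,0.0055,0.0061,0.0021,-1,-0.063,-0.0235,-0.01,0.0055,0.0062,0.0021,-1,0,0,0,0,0,0,-1,0,0,0,0,0,0,-1])

```text
t: 17.3
tcp_pos: [0.4929, 0.0581, 0.2179]
tool_rot: [0.89, -0.393, 0.216, -0.084]
force: [1.0, -0.4, -1.1]
finger_gap: 0.345
gripper_force: 47.7
```

```bash
python3 - <<'E'
from h import *
p,q=cur();s=manip.sense();print(s["t"],p.round(4),s["q"].round(2),s["finger_gap"],s["force"].round(1))
r,_=bin_RT([0,0,0,-.05]);t=np.array([.6178,.0497,.0758])
B=r*R.from_euler('z',-np.pi*3/4);m=B.as_matrix();tR=R.from_matrix(np.c_[np.cross(m[:,0],-m[:,2]),m[:,0],-m[:,2]])
pl=t+r.apply([-.043,0,.063]);plan(p,q,pl,tR,-1,6)
w=manip.snapshot("wrist");w["fish"]=1
for k in("pipe_elbow","top_bin"):
  for d in manip.look_for(w,k)[:3]:print(k,np.round(d["box"]),round(d["conf"],2))
C=[(x,y,.128) for x in(-.0995,.0995) for y in(-.0755,.0755)]
print("pred rim",proj(w,r.apply(C)+t).round().tolist(),"elbow pred",proj(w,p+q.apply([0,0,-.028])).round())
E
```

```text
17.3 [0.4929 0.0581 0.2179] [-0.14  0.19  2.09  0.11  0.4   2.18] 0.34531082364840915 [ 1.  -0.4 -1.1]
[0.0017, -0.0005, 0.0401, 0.0, 0.0001, 0.0001, -1.0, 0.0016, -0.0005, 0.0401, 0.0, 0.0001, 0.0001, -1.0, 0.0016, -0.0004, 0.0402, 0.0, 0.0002, 0.0001, -1.0, 0.0015, -0.0005, 0.0401, 0.0, 0.0001, 0.0001, -1.0, 0.0015, -0.0004, 0.0402, 0.0001, 0.0002, 0.0, -1.0, 0.0015, -0.0004, 0.0402, 0.0, 0.0001, 0.0001, -1.0]
pipe_elbow [308.  48.  52.  39.] 0.91
pipe_elbow [222. 158.  74. 151.] 0.89
top_bin [ 72.   1. 291. 276.] 0.61
pred rim [[362.0, 169.0], [235.0, 282.0], [189.0, -5.0], [74.0, 132.0]] elbow pred [[251. 235.]]
```

servo_tool(commands=[0.002,0,0.04,0,0,0,-1,0.002,-0.001,0.05,0,0,0,-1,0.002,0,0.05,0,0,0,-1,0.002,-0.001,0.04,0,0,0,-1,0.001,0,0.03,0,0,0,-1,0.001,0,0.015,0,0,0,-1,0,0,0,0,0,0,-1])

```text
t: 18.03
tcp_pos: [0.553, 0.0483, 0.1189]
tool_rot: [0.888, -0.396, 0.217, -0.084]
force: [-0.6, -0.6, -1.8]
finger_gap: 0.349
gripper_force: 47.7
```

servo_tool(commands=[0,0,0.006,0,0,0,-1,0,0,0.005,0,0,0,-1,0,0,0,0,0,0,-1])

```text
t: 18.28
tcp_pos: [0.5542, 0.0495, 0.1159]
tool_rot: [0.889, -0.395, 0.218, -0.084]
force: [-0.2, 0.3, -1.3]
finger_gap: 0.349
gripper_force: 47.7
```

servo_tool(commands=[-0.005,0.005,0.003,0,0,0,-1,-0.001,0.001,0.004,0,0,0,-1,0,0,0.002,0,0,0,-1,0,0,0,0,0,0,-1])

```text
t: 18.62
tcp_pos: [0.552, 0.0501, 0.11]
tool_rot: [0.889, -0.395, 0.218, -0.084]
force: [0.9, -0.3, -1.4]
finger_gap: 0.35
gripper_force: 47.7
```

servo_tool(commands=[0,0,0,0,0,0,-0.1,0,0,0,0,0,0,0,0,0,0,0,0,0,0,0,0,0,0,0,0,0,0,0,0,0,0,0,0,0,0,-0.02,0,0,0,0,0,0,-0.04,0,0,0,0,0,0,-0.06,0,0,0,0,0,0,-0.06,0,0,0,0,0,0,-0.06,0,0,0,0,0,0,-0.06,0,0,0,0])

```text
t: 19.53
tcp_pos: [0.483, 0.0533, 0.2446]
tool_rot: [0.889, -0.395, 0.218, -0.084]
force: [1.0, -1.6, -0.5]
finger_gap: 0.5
gripper_force: 0.0
```

```bash
python3 - <<'E'
from h import *
p,q=cur();s=manip.sense();print(s["t"],p.round(4),s["finger_gap"],s["force"].round(1))
r,_=bin_RT([0,0,0,-.05]);t=np.array([.6178,.0497,.0758])
w=manip.snapshot("wrist");w["fish"]=1;a=manip.snapshot("scene");b=manip.snapshot("top")
n=r.apply([0,0,1])
for pic,nm in((w,"w"),(a,"s"),(b,"t")):
  for d in manip.silhouettes(pic,"pipe_elbow")[:5]:
    ys,xs=np.nonzero(d["pixels"])
    if not len(xs):continue
    c,dd=ray(pic,(xs.mean(),ys.mean()));k=((t-c)@n+.078)/(dd@n);X=r.inv().apply(c+k*dd-t)
    print(nm,round(d["conf"],2),xs.mean().round(),ys.mean().round(),len(xs),"rackframe",X.round(3),"table",onz((c,dd),.017).round(3),pic["img"][d["pixels"]].mean(0).round())
C=np.array([(x,y,.128) for x in(-.0995,.0995) for y in(-.0755,.0755)])
for pic,nm in((w,"w"),(a,"s"),(b,"t")):
  P=proj(pic,r.apply(C)+t);print(nm,"pred rim box",P.min(0).round(),P.max(0).round(),[(k,np.round(d["box"]).tolist(),round(d["conf"],2)) for k in("top_bin","lower_bin","top_bin_label","tape_measure","paste_tin") for d in manip.look_for(pic,k)[:1]])
E
```

```text
19.5333 [0.483  0.0533 0.2446] 0.5004754162882846 [ 1.  -1.6 -0.5]
w 0.93 262.0 178.0 2110 rackframe [-0.059 -0.004  0.078] table [0.559 0.066 0.017] [158. 155. 143.]
w 0.6 217.0 147.0 32310 rackframe [-0.001  0.006  0.078] table [0.644 0.081 0.017] [71. 75. 72.]
w 0.55 325.0 72.0 1115 rackframe [-0.024 -0.131  0.078] table [ 0.599 -0.112  0.017] [149.  82.  96.]
w 0.54 506.0 96.0 216 rackframe [-0.211 -0.322  0.078] table [ 0.373 -0.284  0.017] [ 98.  53. 121.]
s 0.74 284.0 229.0 265 rackframe [-0.063 -0.265  0.078] table [ 0.601 -0.112  0.017] [134.  70.  85.]
s 0.66 251.0 303.0 408 rackframe [-0.252 -0.371  0.078] table [ 0.347 -0.297  0.017] [82. 37. 99.]
t 0.83 335.0 270.0 297 rackframe [-0.244 -0.36   0.078] table [ 0.345 -0.301  0.017] [59. 31. 71.]
t 0.63 205.0 204.0 366 rackframe [-0.06  -0.005  0.078] table [0.536 0.063 0.017] [100.  96.  91.]
w pred rim box [89. 13.] [350. 272.] [('top_bin', [439.0, 5.0, 48.0, 54.0], 0.74), ('top_bin_label', [93.0, 20.0, 259.0, 257.0], 0.82), ('tape_measure', [412.0, 84.0, 50.0, 59.0], 0.58), ('paste_tin', [443.0, 5.0, 43.0, 54.0], 0.66)]
s pred rim box [202. 129.] [281. 193.] [('top_bin', [289.0, 270.0, 26.0, 32.0], 0.61), ('lower_bin', [226.0, 155.0, 61.0, 55.0], 0.75), ('top_bin_label', [201.0, 129.0, 81.0, 73.0], 0.97), ('tape_measure', [236.0, 250.0, 29.0, 27.0], 0.94), ('paste_tin', [286.0, 269.0, 27.0, 34.0], 0.84)]
t pred rim box [166. 147.] [232. 228.] [('lower_bin', [174.0, 143.0, 62.0, 60.0], 0.8), ('top_bin_label', [164.0, 151.0, 68.0, 79.0], 0.92), ('tape_measure', [276.0, 223.0, 30.0, 29.0], 0.84), ('paste_tin', [325.0, 208.0, 30.0, 26.0], 0.76)]
```

The elbow is in the down-slope compartment in both views. The rim boxes match the stacked height, with only a uniform slide of a few mm within the play, and the tape and tin have not moved. I hand in.

```bash
python3 -c "
from h import *
print(manip.sign_off())"
```

```text
the job is handed in; nothing more can be done
None
```

I turned the top bin half round, set it on the lower bin's ledges with the steel elbow inside, and handed the job in at about 20 s; the checks before handing in matched, but I was given no verdict.

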